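# Refit the return spring on the snap setter

## Robot

A 6-joint arm with a two-finger parallel gripper is mounted at the origin on a cart in front of the work surface, level with it; the furniture and walls round the work are solid. World frame = base frame: x ahead of the robot, y to its left, z up, the work surface at z = 0. Lengths are in m, angles in rad, forces in N, time in s.
With the tool pointing down it reaches from about 0.3 to 0.875 m from the base axis. Payload 6.4 kg.
Tool frame: the origin (TCP) lies between the finger pads; the fingertips stand 25 mm ahead of it and the grasp point (between the pads) lies 6 mm ahead of it; z points along the fingers, y is the line along which they close (so a half turn about z gives the same grasp; the last joint's range is limited). The gripper opens to 85 mm and grips with 20 to 120 N. Pads are 22 mm wide; open, the fingers measure 114 mm over their backs; the gripper's body (76 mm by 85 mm) begins 54 mm behind the grasp point. The pads swing forward as they close: fully open they stand 13 mm farther back than shut.
Start: joints at [-1.364, 0.181, 1.607, -0, 1.354, -0.206], TCP at [0.231, -0.527, 0.256] pointing down, gripper open.
Joint ranges: [-2.99, 2.99], [-0.89, 2.07], [0.3, 2.58], [-1.14, 4.28], [0, 2.63], [-3.12, 3.12]. Speed limits (rad/s): [2.57, 2.57, 3.01, 3.14, 3.14, 3.14].

## Interface

Orientations are given as a unit quaternion [w, x, y, z].
In Python, from bench import ctrl gives the robot as it stands.
- The arm moves only by the tool servo_tool, never from a script. Its argument "series" is text: rows parted by semicolons, each of 7 numbers parted by spaces: the gripper command: -1 is fully open, 1 is shut, values between are in proportion, then the shift along the tool's x, y, z in m, then the turn, a rotation vector about the tool's x, y, z in degrees. A call has 1 to 12 rows; each row is the pose to reach, as a shift and turn from the pose commanded when the call began, along the tool's axes at that moment; what a row does not reach only later rows make up. A row lasts 1/12 s, in which the tool goes at most 41.7 mm and 7.16 degrees, less where a joint would pass 70% of its speed; a pose out of reach is approached as far as the arm can. A call with a gripper value outside its range is refused whole. The fingers move at their own pace and stop on an object; the grip force is fixed at half the most. Time passes only in rows, so rows that repeat a pose let the fingers close. It gives the time, the measured TCP pose, the force, the opening and the grip force at its end, in the units of the state.
- ctrl.get_obs(): the state, without advancing time (a new reading comes with each control period).
- ctrl.camera(name): name is "scene" or "top" or "wrist"; returns a dict with "img" (420x560x3 uint8, red, green, blue), "z_map" (420x560 float32, m along the optical axis (not along the pixel's ray), 0 where there is no reading), "fovy" (degrees; the focal length in pixels is half the picture's height over the tangent of half this angle, whatever the lens; pixels are square), "cx", "cy" (the principal point, pixels), "extrinsics" (4x4, takes a point from camera to world coordinates); the wrist camera has in their place "T_tool_cam" (4x4, takes a point from camera to tool coordinates, whose origin is the TCP and whose axes are the flange's). Camera axes: x right, y down, z forward; pixel columns grow to the right and rows downward; lengths in m; the calibration is good to about 2 mm. A picture is of the moment at which its call begins: read the wrist's pose just before it.
- ctrl.hand_in(): hands the job in; it is judged then, once.
The state is a dict: "time_s": time; "q": joint angles; "dq": joint speeds; "joint_efforts": joint torques, N m; "eef_pos": TCP position; "eef_rot": TCP orientation; "wrist_force": force on the tool from outside, world axes, zero at the start; "torque": the same for the moment, N m; "opening": opening from 0.0 (shut) to 1.0 (fully open); "grasp_force": force on a finger pad.
Only numpy, scipy, OpenCV 4.12 (cv2) and the standard library are available. Lean on these libraries where they do the work, as an engineer would, in place of code of your own. Each camera call takes 0.05 s, during which the arm holds its last target. There are 200 camera calls.

## Task

Put the return spring back on the snap setter: thread it over the end of the slanting rod, twisting it a little whenever it snags on the cross pin, then press it down onto its collar and turn it so that the pin holds it down, compressed, when you let go. Never crush the spring solid, and leave the two paper till rolls standing where they are.

Things in the scene. Friction and masses are not known exactly. Their poses are not given: they have to be found in the camera images.
- spring: Return spring: steel coil between two steel end sleeves, 40 mm outside diameter, 100 mm long when free, 0.16 kg, standing upright among the till rolls. Origin on its axis 100 mm below its top face; z along the axis to the top. Coil at 28 to 70 mm; foot sleeve (0 to 28 mm) slides up into the coil under pressure but cannot turn against the top sleeve.
- spring_grip (a point): Where to hold the spring: on its axis, at the middle of the top sleeve, which is 40 mm in diameter and reaches 15 mm above and below this point (70 to 100 mm above the spring's origin).
- spring_top (a point): Centre of the spring's upper face. The sleeves have a 32 mm bore, closed at the spring's two end faces by plates 8 mm thick. Each plate has a 21 mm round hole and four slots, 10 mm wide, that run out from the hole to the 32 mm bore along the spring's own +x, -x, +y and -y; the same in both plates.
- foot_end (a point): Centre of the spring's lower end face, on the foot sleeve; it moves with the foot.
- spring_foot (a joint): Compression of the spring in m: 0 free, 0.028 solid. It is preloaded: it gives from 2.4 N and takes 0.4 N more for each mm.
- setter: The snap setter: grey cast base, 150 x 110 mm and 14 mm high, fixed. Origin on the counter; the base reaches from -65 to +85 mm along its x and 55 mm either way along y. Its rod leans 30 degrees from vertical towards its -x, which more or less faces the robot.
- post: The setter's slanting post. Origin: centre of the upper face of the steel collar (46 mm diameter) on which the spring's foot shall rest, 66 mm above the counter. z points up along the rod, 30 degrees from vertical. The steel rod is 18 mm in diameter and does not turn by hand.
- pin_height (a point): Point on the rod's axis, 94.5 mm up from the collar, where a pin 5 mm thick and 29 mm long crosses the rod at right angles. It passes an end plate only when it lies along two of the slots. Its direction about the rod differs each time, is anywhere and is not measured (this entry's axes are the post's): look or feel for it.
- rod_end (a point): Centre of the rod's free end, 106 mm up from the collar; the last 9 mm taper to 10 mm diameter. When the spring's upper face is under the pin (92 mm or less from the collar) and the spring is turned some 45 degrees away from where the pin fits the slots, the pin keeps it compressed by 8 mm.
- roll_a: White paper till roll, upright cylinder 53 mm in diameter, 79 mm high; origin at the centre of its underside.
- roll_b: A second till roll, as the first.
Not all that is in view belongs to the job. Leave any brown or pink look-alike of the roll_a alone.

How it is judged:
By the outcome, as a careful person would: the job done as asked, in the order asked, and still so for the second after the job is handed in, with the robot touching nothing.
It also fails if it takes over 64 s, if anything falls off the work surface, if the arm or the gripper's body presses on something with over 40 N, if the wrist force passes 120 N, or if a joint passes its speed limit or range.

## Working session

There is one attempt and no reset: what is moved stays moved. The work goes in short steps, Python scripts to look and compute and a tool call to move; the robot and the scene stay as the last step left them, time stands still between calls to the robot, and variables do not carry over. Pictures are saved under pics/ and viewed, at most 11 in all, crops included, and the job is handed in when it is done.

Besides the shell and the picture viewer there is one more tool, called as name(argument=value, ...) on one line, values as JSON. servo_tool: Moves the arm, as the interface text tells. Its arguments: {"type":"object","properties":{"series":{"type":"string"}},"required":["series"]}

```bash
mkdir -p pics; ls; cat > h.py <<'E'
import numpy as np, cv2
from bench import ctrl
from scipy.spatial.transform import Rotation as R
def Rq(q): return R.from_quat([q[1],q[2],q[3],q[0]])
def toolT():
    o=ctrl.get_obs(); T=np.eye(4); T[:3,:3]=Rq(o['eef_rot']).as_matrix(); T[:3,3]=o['eef_pos']; return T
def cam(n):
    T=toolT(); c=ctrl.camera(n)
    c['T']=c['extrinsics'] if 'extrinsics' in c else T@c['T_tool_cam']
    c['f']=c['img'].shape[0]/2/np.tan(np.radians(c['fovy'])/2); return c
def save(c,p,crop=None,s=1):
    im=c['img'][:,:,::-1]
    if crop: im=im[crop[1]:crop[3],crop[0]:crop[2]]
    cv2.imwrite('pics/'+p,cv2.resize(im,None,fx=s,fy=s,interpolation=cv2.INTER_CUBIC))
def cloud(c):
    h,w=c['z_map'].shape; u,v=np.meshgrid(np.arange(w),np.arange(h)); z=c['z_map']
    P=np.stack([(u-c['cx'])/c['f']*z,(v-c['cy'])/c['f']*z,z],-1)
    return P@c['T'][:3,:3].T+c['T'][:3,3]
def ray(c,u,v):
    d=c['T'][:3,:3]@np.array([(u-c['cx'])/c['f'],(v-c['cy'])/c['f'],1]); return c['T'][:3,3],d
def plane(c,u,v,z):
    o,d=ray(c,u,v); return o+d*(z-o[2])/d[2]
def proj(c,p):
    q=np.linalg.inv(c['T'])@np.append(p,1); return q[0]/q[2]*c['f']+c['cx'],q[1]/q[2]*c['f']+c['cy']
E
python3 - <<'E'
from h import *
a=cam('scene');b=cam('top')
cv2.imwrite('pics/a.png',cv2.resize(np.vstack([a['img'],b['img']])[:,:,::-1],(400,600)))
save(a,'s.png',None,1.4);save(b,'t.png',None,1.4)
for c in (a,b): print(c['f'],c['cx'],c['cy'],c['T'].round(3).tolist(), c['z_map'].min(),c['z_map'].max())
E
```

```text
pics
491.8989016743009 275.5683527360195 209.311108130464 [[-0.491, -0.61, 0.622, -0.189], [-0.871, 0.33, -0.364, 0.539], [0.017, -0.72, -0.693, 0.915], [0.0, 0.0, 0.0, 1.0]] 0.0 3.9999034
525.8440394143199 281.9279865771061 205.44482322544877 [[-0.029, -0.986, 0.161, 0.345], [-0.999, 0.026, -0.018, 0.118], [0.013, -0.162, -0.987, 1.197], [0.0, 0.0, 0.0, 1.0]] 0.0 2.3259392
```

View pics/t.png

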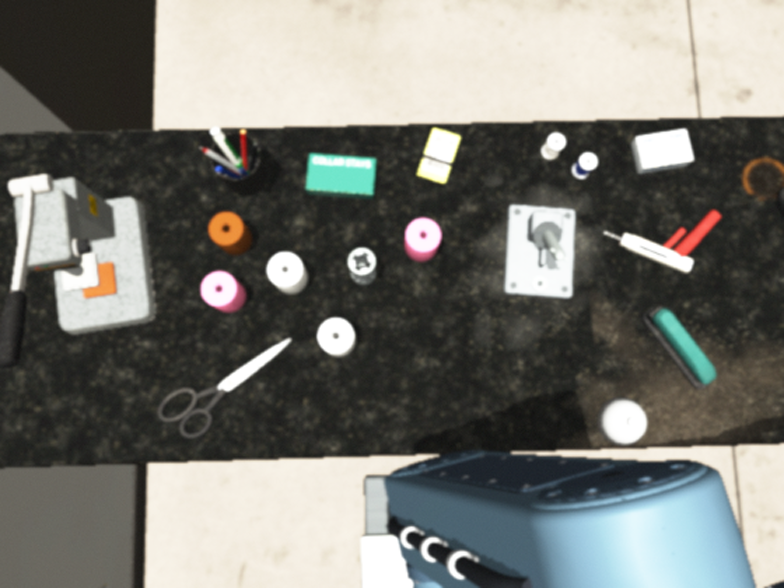

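View pics/s.png

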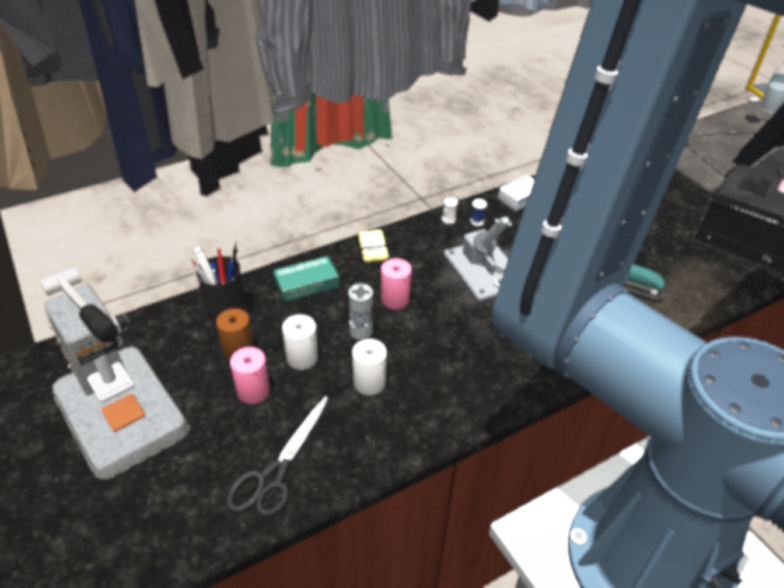

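The top view shows the spring at about (362,260), white rolls at (287,272) and (336,337), and the setter at (540,250) with its rod leaning towards the robot (all in 1.4x pixels).

```bash
python3 - <<'E'
from h import *
b=cam('top');P=cloud(b)
for n,(u,v),z in (('spring',(362,260),.1),('rollA',(286,268),.079),('rollB',(336,334),.079),('pink',(422,234),.079)):
    p=plane(b,u/1.4,v/1.4,z); print(n,p.round(4))
    m=(np.hypot(P[...,0]-p[0],P[...,1]-p[1])<.035)&(abs(P[...,2]-z)<.012)
    if m.sum(): 
        q=P[m]; (cu,cv),r=cv2.minEnclosingCircle(np.argwhere(m)[:,::-1].astype(np.float32)); print(m.sum(),np.median(q,0).round(4),plane(b,cu,cv,z).round(4),r*1.2/b['f'])
c=P[185:205,350:420]
# setter base upper face
g=b['img'].astype(int); m=(P[...,2]>.009)&(P[...,2]<.02)&(P[...,1]<-.2)&(P[...,1]>-.38)&(P[...,0]>.4)&(P[...,0]<.65)
m=cv2.morphologyEx(m.astype(np.uint8),cv2.MORPH_OPEN,np.ones((3,3)))
k=max(cv2.findContours(m,0,2)[0],key=cv2.contourArea)
w=np.array([plane(b,u,v,.014)[:2] for u,v in k[:,0]],np.float32)
r=cv2.minAreaRect(w);print('setter',r,cv2.boxPoints(r).round(4).tolist())
m=(P[...,2]>.03)&(P[...,1]<-.2)&(P[...,1]>-.36)&(P[...,0]>.4)&(P[...,0]<.65)
Q=P[m]
for z in np.arange(.03,.17,.01):
    s=Q[abs(Q[:,2]-z)<.005]
    if len(s): print(z.round(3),len(s),s.mean(0).round(4),s[:,:2].min(0).round(3),s[:,:2].max(0).round(3))
im=b['img'][:,:,::-1]
A=cv2.resize(im[140:240,200:300],(400,400),interpolation=2);B=cv2.resize(im[140:220,350:430],(400,400),interpolation=2)
cv2.imwrite('pics/t2.png',np.hstack([A,B]))
E
```

```text
spring [0.5682 0.1467 0.1   ]
168 [0.5664 0.1484 0.1   ] [0.566 0.149 0.1  ] 0.021769357697872867
rollA [0.563  0.2646 0.079 ]
467 [0.5609 0.2672 0.0795] [0.5606 0.2674 0.079 ] 0.028655024886137737
rollB [0.4588 0.1892 0.079 ]
467 [0.4562 0.1912 0.0794] [0.4565 0.1912 0.079 ] 0.028593254164569325
pink [0.6114 0.0529 0.079 ]
453 [0.6091 0.0532 0.0794] [0.6092 0.0533 0.079 ] 0.02814085648166517
setter ((0.6059523820877075, -0.3630209267139435), (0.009669427759945393, 0.04118224233388901), 42.27268981933594) [[0.5885000228881836, -0.35100001096725464], [0.6161999702453613, -0.3815000057220459], [0.6233999729156494, -0.375], [0.5957000255584717, -0.34450000524520874]]
0.03 44 [ 0.4653 -0.3257  0.0325] [ 0.403 -0.358] [ 0.494 -0.307]
0.04 116 [ 0.4461 -0.333   0.0408] [ 0.4  -0.36] [ 0.488 -0.311]
0.05 376 [ 0.4513 -0.3399  0.0494] [ 0.402 -0.36 ] [ 0.487 -0.312]
0.06 6 [ 0.4508 -0.3379  0.0557] [ 0.417 -0.357] [ 0.472 -0.323]
```

View pics/t2.png

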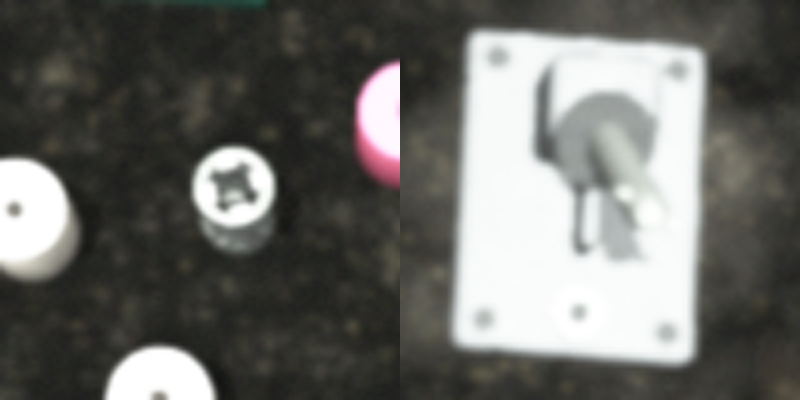

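Left crop: the spring's top with its slots, centre (234,187), slightly off-diagonal. Right crop: the setter, with its rod end at about (648,208) and a bright pin end at (625,193).

```bash
python3 - <<'E'
from h import *
b=cam('top');P=cloud(b)
g=cv2.cvtColor(b['img'],cv2.COLOR_RGB2GRAY)
near=(P[...,1]<-.05)&(P[...,1]>-.2)&(P[...,0]>.35)&(P[...,0]<.7)
m=(near&(P[...,2]>.008)).astype(np.uint8)
m=cv2.morphologyEx(m,cv2.MORPH_OPEN,np.ones((3,3)))
k=max(cv2.findContours(m,0,2)[0],key=cv2.contourArea)
m2=(near&(g>110)).astype(np.uint8)
k2=max(cv2.findContours(m2,0,2)[0],key=cv2.contourArea)
for kk in(k,k2):
    w=np.array([plane(b,u,v,.014)[:2] for u,v in cv2.convexHull(kk)[:,0]],np.float32)
    print('setter',cv2.minAreaRect(w),cv2.boxPoints(cv2.minAreaRect(w)).round(4).tolist())
Q=P[near&(P[...,2]>.03)]
for z in np.arange(.03,.18,.01):
    s=Q[abs(Q[:,2]-z)<.005]
    if len(s): print(z.round(3),len(s),s.mean(0).round(4),s[:,:2].min(0).round(3),s[:,:2].max(0).round(3))
# slot angle: 4-fold harmonic of brightness on ring 12-15mm round top centre
c=np.array([.566,.149]);
th=np.radians(np.arange(360))
for r in(.011,.013,.0145):
    pts=np.array([proj(b,[c[0]+r*np.cos(t),c[1]+r*np.sin(t),.1]) for t in th],np.float32)
    v=cv2.remap(g,pts[:,0][None],pts[:,1][None],cv2.INTER_LINEAR)[0].astype(float)
    F=(v*np.exp(-4j*th)).mean(); print(r,abs(F),(np.degrees(np.angle(-F))/4)%90)
o=ctrl.get_obs();print(o['time_s'],o['opening'],Rq(o['eef_rot']).as_matrix().round(3).tolist(),o['eef_pos'])
print(cam('wrist')['T_tool_cam'].round(3).tolist())
E
```

```text
setter ((0.5943416953086853, -0.1421109437942505), (0.10940790921449661, 0.14994053542613983), 84.28144836425781) [[0.5142999887466431, -0.1890999972820282], [0.6635000109672546, -0.20399999618530273], [0.6743999719619751, -0.09510000050067902], [0.5252000093460083, -0.08020000159740448]]
setter ((0.5948343276977539, -0.14172282814979553), (0.11263430863618851, 0.15436382591724396), 86.10102844238281) [[0.5139999985694885, -0.19269999861717224], [0.6679999828338623, -0.20319999754428864], [0.6757000088691711, -0.09080000221729279], [0.5217000246047974, -0.08030000329017639]]
0.03 20 [ 0.6008 -0.131   0.0322] [ 0.565 -0.14 ] [ 0.647 -0.12 ]
0.04 63 [ 0.5938 -0.1349  0.0407] [ 0.565 -0.146] [ 0.646 -0.121]
0.05 27 [ 0.6119 -0.1319  0.0505] [ 0.578 -0.165] [ 0.652 -0.12 ]
0.06 261 [ 0.6283 -0.143   0.0612] [ 0.589 -0.172] [ 0.651 -0.121]
0.07 140 [ 0.6153 -0.1434  0.0699] [ 0.598 -0.166] [ 0.642 -0.123]
0.08 54 [ 0.618  -0.1452  0.0775] [ 0.595 -0.164] [ 0.628 -0.131]
0.09 13 [ 0.6018 -0.1398  0.089 ] [ 0.594 -0.149] [ 0.607 -0.134]
0.1 20 [ 0.594  -0.1386  0.1003] [ 0.583 -0.149] [ 0.6   -0.134]
0.11 11 [ 0.5908 -0.1395  0.1101] [ 0.585 -0.147] [ 0.593 -0.134]
0.12 19 [ 0.5826 -0.1381  0.1203] [ 0.575 -0.149] [ 0.589 -0.133]
0.13 17 [ 0.5779 -0.1384  0.1297] [ 0.564 -0.146] [ 0.583 -0.133]
0.14 10 [ 0.5689 -0.1406  0.1407] [ 0.553 -0.152] [ 0.576 -0.131]
0.15 44 [ 0.5629 -0.1376  0.1507] [ 0.552 -0.151] [ 0.572 -0.128]
0.16 39 [ 0.5573 -0.1382  0.1575] [ 0.55  -0.145] [ 0.566 -0.127]
0.011 26.55940975237631 29.75498209425903
0.013 22.67581513082296 29.81282592702624
0.0145 13.322611494798712 29.973207680992267
0.2 0.999881388506381 [[0.916, 0.401, -0.0], [0.401, -0.916, 0.001], [0.0, -0.001, -1.0]] [ 0.23062905 -0.52639084  0.25570384]
[[0.001, -0.956, -0.294, 0.075], [1.0, 0.0, 0.0, 0.001], [-0.0, -0.294, 0.956, -0.117], [0.0, 0.0, 0.0, 1.0]]
```

servo_tool(series="-1 0.577 -0.484 0 0 0 0;-1 0.577 -0.484 0 0 0 0;-1 0.577 -0.484 0 0 0 0;-1 0.577 -0.484 0 0 0 0;-1 0.577 -0.484 0 0 0 0;-1 0.577 -0.484 0 0 0 0;-1 0.577 -0.484 0 0 0 0;-1 0.577 -0.484 0 0 0 0;-1 0.577 -0.484 0 0 0 0;-1 0.577 -0.484 0 0 0 0;-1 0.577 -0.484 0 0 0 0;-1 0.577 -0.484 0 0 0 0")

```text
time_s: 1.25
eef_pos: [0.4532, -0.0766, 0.2566]
eef_rot: [0.0, 0.979, 0.205, 0.0]
wrist_force: [0.7, -0.5, -0.1]
opening: 1.0
grasp_force: 0.0
```

servo_tool(series="-1 0.194 -0.161 0 0 0 0;-1 0.194 -0.161 0 0 0 0;-1 0.194 -0.161 0 0 0 0;-1 0.194 -0.161 0 0 0 0;-1 0.194 -0.161 0 0 0 0;-1 0.194 -0.161 0 0 0 0;-1 0.194 -0.161 0 0 0 0;-1 0.194 -0.161 0 0 0 0;-1 0.194 -0.161 0 0 0 0;-1 0.194 -0.161 0 0 0 0")

```text
time_s: 2.08
eef_pos: [0.5654, 0.1456, 0.2561]
eef_rot: [0.0, 0.979, 0.204, -0.0]
wrist_force: [0.1, -0.8, -0.2]
opening: 0.998
grasp_force: 0.0
```

```bash
python3 - <<'E'
from h import *
c=cam('wrist');P=cloud(c);print(ctrl.get_obs()['q'],toolT().round(4).tolist())
g=cv2.cvtColor(c['img'],cv2.COLOR_RGB2GRAY)
m=(abs(P[...,2]-.1)<.006)&(np.hypot(P[...,0]-.566,P[...,1]-.149)<.04)
k=np.argwhere(m)[:,::-1].astype(np.float32);(u,v),r=cv2.minEnclosingCircle(k)
p=plane(c,u,v,.1);w=np.array([plane(c,*q,.1)[:2] for q in k],np.float32);(x,y),rr=cv2.minEnclosingCircle(w)
print(m.sum(),u,v,r,p,x,y,rr)
th=np.radians(np.arange(360))
for r in(.011,.013,.0145):
    pts=np.array([proj(c,[x+r*np.cos(t),y+r*np.sin(t),.1]) for t in th],np.float32)
    vv=cv2.remap(g,pts[:,0][None],pts[:,1][None],1)[0].astype(float)
    F=(vv*np.exp(-4j*th)).mean(); print(r,abs(F),(np.degrees(np.angle(-F))/4)%90)
d=np.array([x,y,.088])-toolT()[:3,3]; print('tool shift',toolT()[:3,:3].T@d-[0,0,.006])
save(c,'w1.png')
E
```

```text
[ 4.85437256e-02  2.00407667e-01  1.58402540e+00 -3.30345126e-04
  1.35748854e+00  1.20823432e+00] [[0.9167, 0.3997, -0.0003, 0.5654], [0.3997, -0.9167, -0.0003, 0.1453], [-0.0004, 0.0002, -1.0, 0.2563], [0.0, 0.0, 0.0, 1.0]]
747 278.034423828125 192.38943481445312 20.558212280273438 [0.56892577 0.14679271 0.1       ] 0.5686347484588623 0.14648659527301788 0.020092710852622986
0.011 15.33009879954907 31.159763792185423
0.013 30.70934711873282 31.564100224356796
0.0145 27.646921789117798 30.25228018362995
tool shift [0.00348096 0.00017581 0.16229009]
```

View pics/w1.png

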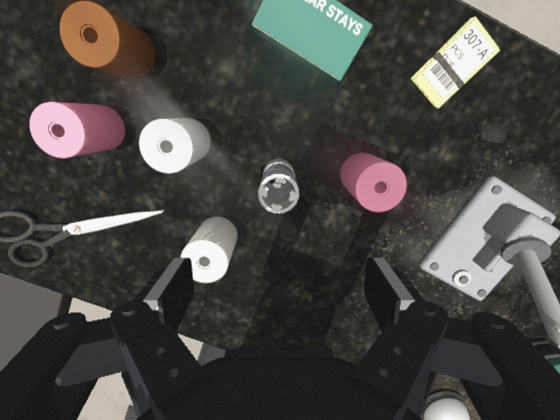

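The wrist view shows the spring at (278,190) with free space on both sides in the closing direction; I'll descend and grip it.

servo_tool(series="-1 0.0035 0 0.04 0 0 0;-1 0.0035 0 0.08 0 0 0;-1 0.0035 0 0.12 0 0 0;-1 0.0035 0 0.15 0 0 0;-1 0.0035 0 0.163 0 0 0;-1 0.0035 0 0.163 0 0 0;0 0.0035 0 0.163 0 0 0;1 0.0035 0 0.163 0 0 0;1 0.0035 0 0.163 0 0 0;1 0.0035 0 0.163 0 0 0;1 0.0035 0 0.163 0 0 0;1 0.0035 0 0.163 0 0 0")

```text
time_s: 3.13
eef_pos: [0.5703, 0.1481, 0.0948]
eef_rot: [0.0, 0.979, 0.205, 0.002]
wrist_force: [1.3, 0.2, 2.9]
opening: 0.452
grasp_force: 59.9
```

servo_tool(series="1 0 0 0 0 0 0;1 0 0 0 0 0 0;1 0 0 0 0 0 0;1 0 0 0 0 0 0;1 0 0 -0.03 0 0 0;1 0 0 -0.07 0 0 0;1 0 0 -0.11 0 0 0;1 0 0 -0.15 0 0 0;1 0 0 -0.16 0 0 0;1 0 0 -0.16 0 0 0")

```text
time_s: 3.97
eef_pos: [0.5704, 0.1483, 0.257]
eef_rot: [0.0, 0.979, 0.205, 0.003]
wrist_force: [0.8, -0.1, -1.2]
opening: 0.455
grasp_force: 61.7
```

```bash
cat >> h.py <<'E'
def goal(a,yawvec_ref,S):  # rotation with z=-a, minimal turn from current
    Rc=toolT()[:3,:3]; z=-a; ax=np.cross(Rc[:,2],z); n=np.linalg.norm(ax); ang=np.arcsin(n)
    return R.from_rotvec(ax/n*ang).as_matrix()@Rc if n>1e-6 else Rc
def rel(Rg,pg):
    T=toolT(); return (T[:3,:3].T@(pg-T[:3,3])).round(4), np.degrees(R.from_matrix(T[:3,:3].T@Rg).as_rotvec()).round(2)
E
python3 - <<'E'
from h import *
a=np.array([-.498,.044,.866]);a/=np.linalg.norm(a);E=np.array([.557,-.138,.158])
G=goal(a,0,0);p=E+a*.13-.06*G[:,0];print(p,G.round(3).tolist(),rel(G,p))
E
```

```text
[ 0.44431794 -0.15696774  0.2442727 ] [[0.799, 0.337, 0.498], [0.411, -0.91, -0.044], [0.439, 0.24, -0.866]] (array([-0.2381,  0.2289,  0.0118]), array([-14.29,  26.  ,   0.  ]))
```

servo_tool(series="1 -0.02 0.02 0 0 0 0;1 -0.238 0.229 0.0 -14.29 26 0;1 -0.238 0.229 0.0 -14.29 26 0;1 -0.238 0.229 0.0 -14.29 26 0;1 -0.238 0.229 0.0 -14.29 26 0;1 -0.238 0.229 0.0 -14.29 26 0;1 -0.238 0.229 0.012 -14.29 26 0;1 -0.238 0.229 0.012 -14.29 26 0;1 -0.238 0.229 0.012 -14.29 26 0;1 -0.238 0.229 0.012 -14.29 26 0;1 -0.238 0.229 0.012 -14.29 26 0;1 -0.238 0.229 0.012 -14.29 26 0")

```text
time_s: 4.97
eef_pos: [0.4422, -0.1559, 0.2394]
eef_rot: [0.073, 0.947, 0.198, 0.244]
wrist_force: [0.2, 0.5, -1.4]
opening: 0.456
grasp_force: 61.7
```

```bash
python3 - <<'E'
from h import *
c=cam('wrist');P=cloud(c);np.savez('w2.npz',T=c['T'],img=c['img'],z=c['z_map'])
print(ctrl.get_obs()['q'].round(3) if hasattr(ctrl.get_obs()['q'],'round') else ctrl.get_obs()['q'],c['f'],c['cx'],c['cy'])
print(proj(c,[.557,-.138,.158]),proj(c,[.610,-.1427,.066]))
save(c,'w2.png',None,1.4)
E
```

```text
[-0.812 -0.377  2.229  0.421  0.932  0.153] 294.0684965420212 278.56888239247075 205.6255480582087
(np.float64(282.15679280359143), np.float64(128.57074494573737)) (np.float64(281.64442066936954), np.float64(123.79901993923902))
```

View pics/w2.png

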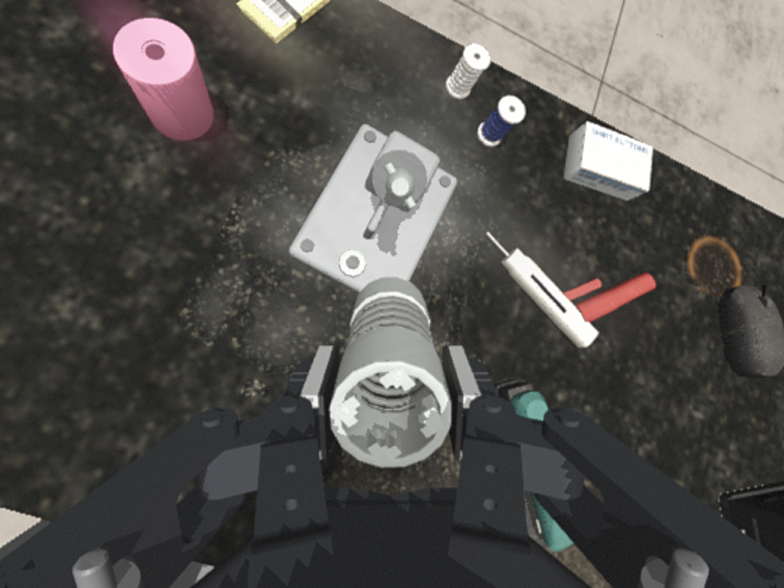

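The wrist view looks nearly along the rod: rod end at (400,186), collar around (398,180), pin from about (390,168) to (411,205), and the spring held straight in the fingers.

```bash
python3 - <<'E'
from h import *
c=np.load('w2.npz');im=c['img'][95:165,250:330,::-1]
cv2.imwrite('pics/w2c.png',cv2.resize(im,None,fx=8,fy=8,interpolation=cv2.INTER_CUBIC))
E
```

```text
(no output)
```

View pics/w2c.png

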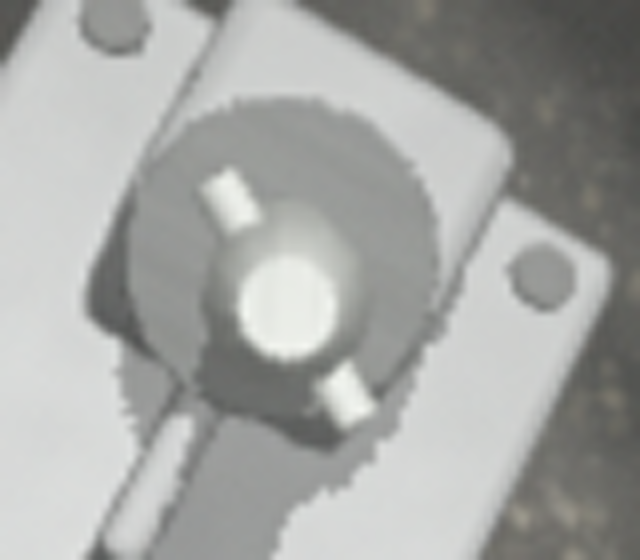

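The crop shows the rod end disc at (288,306), pin tips at (218,180) and (357,412), and the collar circle centred at about (284,251).

```bash
cat > m.py <<'E'
from h import *
def axis_meas(c,end,pins,col,Rt,S_slot=None):
    C=plane(c,*col,.066);E=plane(c,*end,.1578);d=E-C
    print('collar',C.round(4),'end',E.round(4),'len',np.linalg.norm(d),'dir',(d/np.linalg.norm(d)).round(4),'leanaz',np.degrees(np.arctan2(-d[1],-d[0])))
    return C,E
def pindir(c,pins,E,a):
    p0=E-a*.0115;w=[]
    for u,v in pins:
        o,d=ray(c,u,v);w.append(o+d*((p0-o)@a)/(d@a))
    return w
E
python3 - <<'E'
from m import *
n=np.load('w2.npz');w=cam('wrist');w['T']=n['T']
f=lambda x,y:(250+(x+.5)/8-.5,95+(y+.5)/8-.5)
C,E=axis_meas(w,f(288,306),0,f(284,251),0)
az=np.radians(-4.5);a=np.array([-.5*np.cos(az),-.5*np.sin(az),.866])
W=pindir(w,[f(218,180),f(357,412)],E,a);print(W,np.mean(W,0),E-a*.0115,np.linalg.norm(W[0]-W[1]))
# depth check of rod end
u,v=f(288,306);print('depth pt',(cloud({**w,'z_map':n['z']}))[int(round(v)),int(round(u))])
Rt=toolT()[:3,:3]
d=Rt.T@(W[1]-W[0]);print('pin ang in tool',np.degrees(np.arctan2(d[1],d[0])), 'tool z tilt',Rt[:,2],a)
# slots in tool frame (grasp tool: yaw matrix), slot world az 31
Rg=R.from_quat([.979,.205,.002,0.0]).as_matrix()
s=Rg.T@np.array([np.cos(np.radians(31)),np.sin(np.radians(31)),0]);print('slot ang in tool',np.degrees(np.arctan2(s[1],s[0]))%90)
E
```

```text
collar [ 0.6094 -0.1472  0.066 ] end [ 0.555  -0.1418  0.1578] len 0.10684592010020913 dir [-0.5091  0.0509  0.8592] leanaz -5.707183609668806
[array([ 0.56784135, -0.13089837,  0.15142812]), array([ 0.55395051, -0.15408515,  0.14448308])] [ 0.56089593 -0.14249176  0.1479556 ] [ 0.56071486 -0.14226273  0.147841  ] 0.027907265609341446
depth pt [ 0.55516534 -0.14222761  0.15746542]
pin ang in tool 148.153474453803 tool z tilt [ 0.49181143 -0.04175423 -0.86970001] [-0.49845867  0.03922955  0.866     ]
slot ang in tool 82.65326572249607
```

```bash
python3 - <<'E'
from h import *
n=np.load('w2.npz');im=n['img'][250:345,225:335,::-1]
A=cv2.resize(im,None,fx=5,fy=5,interpolation=cv2.INTER_CUBIC)
cv2.imwrite('pics/w2d.png',A)
E
```

```text
(no output)
```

View pics/w2d.png

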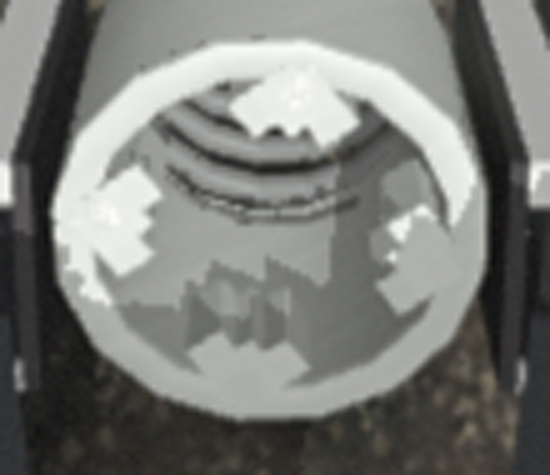

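```bash
python3 - <<'E'
from h import *
w=cam('wrist');Ttc=w['T_tool_cam'];n=np.load('w2.npz')
T1=np.array([[0.9167,0.3997,-0.0003,0.5654],[0.3997,-0.9167,-0.0003,0.1453],[-0.0004,0.0002,-1,0.2563],[0,0,0,1]])
i1=cv2.cvtColor(cv2.imread('pics/w1.png'),6);i2=cv2.cvtColor(n['img'],7)
th=np.radians(np.arange(0,360,1))
def polar(img,Tc,O,X,Y,r):
    c={**w,'T':Tc};p=np.array([proj(c,O+r*(np.cos(t)*X+np.sin(t)*Y)) for t in th],np.float32)
    return cv2.remap(img,p[:,0][None],p[:,1][None],1)[0].astype(int)
T2=n['T']@np.linalg.inv(Ttc)
O2=T2[:3,3]+T2[:3,:3]@[-.0022,0.0,-.0052]
rows=[]
for img,Tc,O,X,Y in((i1,T1@Ttc,np.array([.5686,.1465,.1]),T1[:3,0],T1[:3,1]),(i2,n['T'],O2,T2[:3,0],T2[:3,1])):
    for r in(.0125,.014):
        v=polar(img,Tc,O,X,Y,r);print(v[::10].tolist());F=(v*np.exp(-4j*th)).mean();print('dark',np.degrees(np.angle(-F))/4%90,abs(F))
    S=np.array([polar(img,Tc,O,X,Y,r) for r in np.linspace(.005,.024,60)]);rows.append(cv2.resize(S.astype(np.uint8),(720,280)))
cv2.imwrite('pics/pol.png',np.vstack(rows))
c={**w,'T':n['T']};p=proj(c,O2);print('proj in crop',(p[0]-225)*5,(p[1]-250)*5)
E
```

```text
[183, 184, 185, 179, 87, 88, 80, 81, 120, 183, 181, 171, 175, 95, 97, 98, 96, 137, 147, 165, 161, 111, 96, 95, 94, 112, 177, 180, 185, 204, 124, 86, 75, 26, 46, 179]
dark 34.54330637678964 29.049751976368583
[189, 193, 182, 127, 81, 79, 77, 70, 128, 182, 183, 183, 178, 102, 96, 96, 99, 166, 178, 178, 180, 133, 95, 95, 94, 112, 176, 178, 180, 170, 116, 89, 81, 60, 64, 150]
dark 35.77094443174845 29.514327448256843
[232, 237, 237, 233, 78, 95, 136, 141, 202, 202, 177, 171, 120, 105, 109, 113, 121, 176, 175, 176, 175, 114, 128, 124, 156, 151, 232, 236, 237, 236, 236, 153, 123, 149, 89, 216]
dark 37.79434510365032 27.308091339776894
[237, 241, 236, 232, 92, 94, 138, 140, 212, 176, 175, 175, 170, 102, 106, 110, 116, 175, 177, 176, 176, 138, 126, 124, 132, 142, 200, 236, 244, 237, 165, 148, 113, 160, 139, 182]
dark 37.341764449805176 27.14797916906237
proj in crop 260.722661368209 236.49973112896703
```

View pics/pol.png

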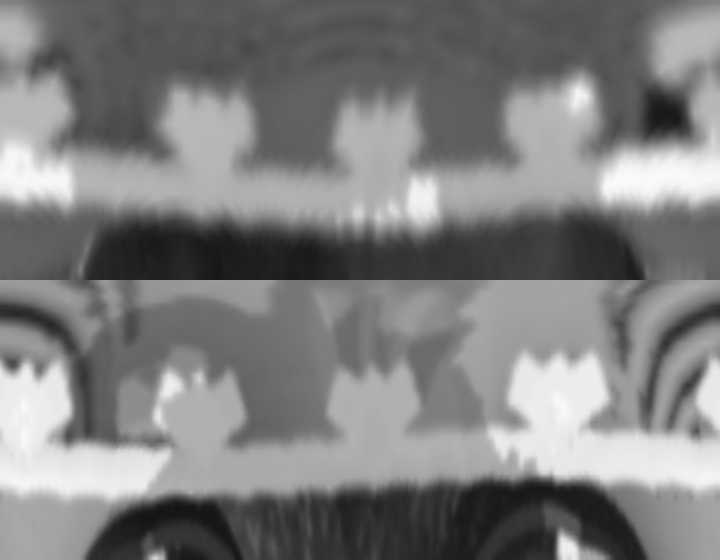

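Teeth in the hand lie at about 9° (mod 90) in the tool frame, so the slots are at ~53.5° and the pin at 58.2°: a turn of about +5° is needed. Now to hover over the rod end.

```bash
cat > g.py <<'E'
from h import *
a=np.array([-.498,.0436,.866]);a/=np.linalg.norm(a);E=np.array([.555,-.142,.158]);OFF=np.array([-.0015,.0009,0])
def st():
    "foot distance beyond collar, lateral error of the spring's foot and tilt error, in tool axes"
    T=toolT();Rm=T[:3,:3];f=T[:3,3]+Rm@(OFF+[0,0,.0948]);d=f-(E-.106*a)
    h=d@a;lat=Rm.T@(d-h*a)
    t=T[:3,3]+Rm@(OFF+[0,0,-.0052])-(E-.106*a);lt=Rm.T@(t-t@a*a)
    o=ctrl.get_obs();F=np.array(o['wrist_force'])
    print('t',round(o['time_s'],2),'foot h mm',round(h*1e3,1),'top h',round(t@a*1e3,1),'lat foot',(lat*1e3).round(1),'lat top',(lt*1e3).round(1),'F tool',(Rm.T@F).round(1),'M',(Rm.T@np.array(o['torque'])).round(2),'q6',round(o['q'][5],2))
E
python3 - <<'E'
from g import *
st();G=goal(a,0,0)@R.from_euler('z',4.7,degrees=True).as_matrix()
p=E+a*(.0948+.012)-G@OFF;print(rel(G,p))
E
```

```text
t 5.12 foot h mm 137.9 top h 237.9 lat foot [-60.8  -5.2   0.4] lat top [-60.2  -4.8   0.3] F tool [-1.1  0.3  2. ] M [ 0.13 -0.29 -0.01] q6 0.15
(array([0.0604, 0.005 , 0.0195]), array([-0.23,  0.32,  4.7 ]))
```

servo_tool(series="1 0.02 0.002 0 0 0 4.7;1 0.04 0.004 0 -0.2 0.3 4.7;1 0.0604 0.005 0 -0.2 0.3 4.7;1 0.0604 0.005 0.01 -0.2 0.3 4.7;1 0.0604 0.005 0.0195 -0.2 0.3 4.7;1 0.0604 0.005 0.0195 -0.2 0.3 4.7;1 0.0604 0.005 0.0195 -0.2 0.3 4.7;1 0.0604 0.005 0.0195 -0.2 0.3 4.7")

```text
time_s: 5.78
eef_pos: [0.5022, -0.1373, 0.2511]
eef_rot: [0.065, 0.953, 0.159, 0.25]
wrist_force: [0.2, 0.7, -1.2]
opening: 0.452
grasp_force: 61.7
```

```bash
python3 - <<'E'
from g import *
st();c=cam('wrist');a1=cam('top');s=cam('scene')
for k in(c,a1,s): print(np.round(proj(k,E),1))
u,v=proj(c,E);
A=cv2.resize(c['img'][40:300,190:370],(400,578));u,v=map(int,proj(s,E));B=cv2.resize(s['img'][max(v-70,0):v+80,u-52:u+52],(400,578))
cv2.imwrite('pics/h1.png',np.hstack([A,B])[:,:,::-1])
E
```

```text
t 5.78 foot h mm 118.4 top h 218.4 lat foot [-1.   1.1  0. ] lat top [-0.9  1.1  0. ] F tool [-0.2 -0.9  1.1] M [ 0.09 -0.36  0.01] q6 0.41
[277.4 212.8]
[400.6 182.8]
[360.9 156.1]
```

View pics/h1.png

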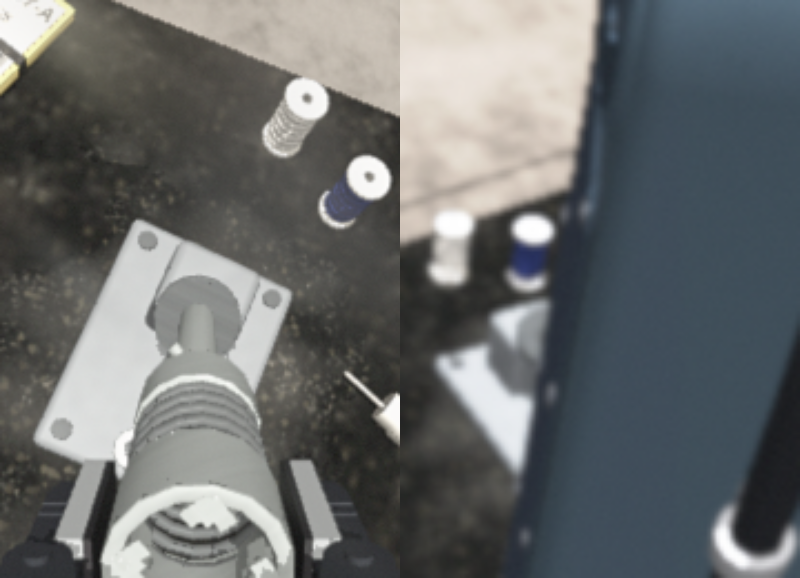

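Left part: the spring axis (x≈198) lines up with the rod (x≈198) in the tool-y direction; the scene view is blocked by the arm. I'll lower gently.

servo_tool(series="1 0.001 -0.0004 0 0 0 0;1 0.001 -0.0004 0.004 0 0 0;1 0.001 -0.0004 0.008 0 0 0;1 0.001 -0.0004 0.012 0 0 0;1 0.001 -0.0004 0.016 0 0 0;1 0.001 -0.0004 0.019 0 0 0;1 0.001 -0.0004 0.019 0 0 0")

```text
time_s: 6.52
eef_pos: [0.5127, -0.1377, 0.2347]
eef_rot: [0.065, 0.953, 0.159, 0.25]
wrist_force: [-0.4, -1.2, -2.0]
opening: 0.449
grasp_force: 61.7
```

```bash
python3 -c "
from g import *
st()"
```

```text
t 6.52 foot h mm 98.9 top h 198.9 lat foot [-0.   1.1  0. ] lat top [0.1 1.  0. ] F tool [-1.6  0.6  1.6] M [ 0.18 -0.34  0.02] q6 0.4
```

servo_tool(series="1 0 0 0.003 0 0 0;1 0 0 0.006 0 0 0;1 0 0 0.009 0 0 0;1 0 0 0.012 0 0 0;1 0 0 0.012 0 0 0;1 0 0 0.012 0 0 0")

```text
time_s: 7.02
eef_pos: [0.5188, -0.1383, 0.225]
eef_rot: [0.065, 0.953, 0.159, 0.25]
wrist_force: [1.2, 2.5, -1.9]
opening: 0.454
grasp_force: 61.9
```

```bash
python3 -c "
from g import *
st()"
```

```text
t 7.02 foot h mm 87.4 top h 187.4 lat foot [0.5 1.3 0. ] lat top [0.5 1.2 0. ] F tool [ 1.  -2.4  2.1] M [ 0.43 -0.05 -0.01] q6 0.4
```

servo_tool(series="1 0.0002 -0.0006 0.003 0 0 0;1 0.0002 -0.0006 0.006 0 0 0;1 0.0002 -0.0006 0.01 0 0 0;1 0.0002 -0.0006 0.015 0 0 0;1 0.0002 -0.0006 0.02 0 0 0;1 0.0002 -0.0006 0.02 0 0 0;1 0.0002 -0.0006 0.02 0 0 0")

```text
time_s: 7.6
eef_pos: [0.5286, -0.1386, 0.2073]
eef_rot: [0.065, 0.953, 0.159, 0.25]
wrist_force: [0.8, 1.5, -2.2]
opening: 0.455
grasp_force: 61.9
```

```bash
python3 -c "
from g import *
st()"
```

```text
t 7.6 foot h mm 67.2 top h 167.2 lat foot [0.3 0.6 0. ] lat top [0.4 0.5 0. ] F tool [ 0.1 -1.6  2.2] M [ 0.24 -0.25 -0.01] q6 0.39
```

servo_tool(series="1 0 -0.0003 0.008 0 0 0;1 0 -0.0003 0.016 0 0 0;1 0 -0.0003 0.024 0 0 0;1 0 -0.0003 0.032 0 0 0;1 0 -0.0003 0.04 0 0 0;1 0 -0.0003 0.048 0 0 0;1 0 -0.0003 0.054 0 0 0;1 0 -0.0003 0.056 0 0 0;1 0 -0.0003 0.056 0 0 0;1 0 -0.0003 0.056 0 0 0")

```text
time_s: 8.43
eef_pos: [0.5565, -0.141, 0.1593]
eef_rot: [0.066, 0.953, 0.159, 0.25]
wrist_force: [-0.6, -0.3, -0.5]
opening: 0.453
grasp_force: 61.9
```

```bash
python3 -c "
from g import *
st()"
```

```text
t 8.43 foot h mm 11.6 top h 111.6 lat foot [0.6 0.8 0. ] lat top [0.7 0.6 0. ] F tool [-0.8  0.   0.2] M [ 0.19 -0.37  0.03] q6 0.36
```

servo_tool(series="1 0 0 0.003 0 0 0;1 0 0 0.006 0 0 0;1 0 0 0.009 0 0 0;1 0 0 0.011 0 0 0;1 0 0 0.011 0 0 0;1 0 0 0.011 0 0 0")

```text
time_s: 8.93
eef_pos: [0.5621, -0.1416, 0.1499]
eef_rot: [0.066, 0.953, 0.159, 0.251]
wrist_force: [-2.4, -0.1, 1.0]
opening: 0.455
grasp_force: 62.2
```

```bash
python3 -c "
from g import *
st()"
```

```text
t 8.93 foot h mm 0.7 top h 100.7 lat foot [0.8 1.  0. ] lat top [0.8 0.8 0. ] F tool [-1.5 -0.4 -2. ] M [ 0.16 -0.36  0.  ] q6 0.35
```

servo_tool(series="1 0 0 0.003 0 0 0;1 0 0 0.006 0 0 0;1 0 0 0.009 0 0 0;1 0 0 0.012 0 0 0;1 0 0 0.013 0 0 0;1 0 0 0.013 0 0 0;1 0 0 0.013 0 0 0")

```text
time_s: 9.52
eef_pos: [0.5686, -0.1421, 0.1386]
eef_rot: [0.066, 0.953, 0.159, 0.251]
wrist_force: [-5.3, 0.9, 5.0]
opening: 0.458
grasp_force: 62.7
```

```bash
python3 -c "
from g import *
st()"
```

```text
t 9.52 foot h mm -12.4 top h 87.6 lat foot [0.8 1.  0. ] lat top [0.8 0.8 0. ] F tool [-1.7 -1.2 -7. ] M [ 0.24 -0.55 -0.06] q6 0.34
```

servo_tool(series="1 0 0 0 0 0 -7;1 0 0 0 0 0 -14;1 0 0 0 0 0 -21;1 0 0 0 0 0 -28;1 0 0 0 0 0 -35;1 0 0 0 0 0 -42;1 0 0 0 0 0 -45;1 0 0 0 0 0 -45;1 0 0 0 0 0 -45")

```text
time_s: 10.27
eef_pos: [0.5684, -0.1418, 0.1385]
eef_rot: [0.156, 0.819, 0.512, 0.206]
wrist_force: [-4.3, 3.5, 4.9]
opening: 0.451
grasp_force: 62.7
```

```bash
python3 -c "
from g import *
st()"
```

```text
t 10.27 foot h mm -12.3 top h 87.7 lat foot [0.4 2.2 0. ] lat top [0.5 2.1 0. ] F tool [ 2.4 -2.6 -6.5] M [0.52 0.05 0.06] q6 -0.45
```

servo_tool(series="1 0 0 -0.002 0 0 0;1 0 0 -0.0035 0 0 0;1 0 0 -0.0045 0 0 0;1 0 0 -0.0055 0 0 0;1 0 0 -0.0055 0 0 0")

```text
time_s: 10.68
eef_pos: [0.5656, -0.1416, 0.1434]
eef_rot: [0.156, 0.819, 0.512, 0.206]
wrist_force: [-3.5, 3.9, 3.1]
opening: 0.458
grasp_force: 62.5
```

```bash
python3 -c "
from g import *
st()
c=cam('wrist');A=cv2.resize(c['img'][160:360,170:390],(660,600));cv2.imwrite('pics/k.png',A[:,:,::-1])"
```

```text
t 10.68 foot h mm -6.7 top h 93.3 lat foot [0.3 2.1 0. ] lat top [0.4 2.1 0. ] F tool [ 2.6 -2.9 -4.6] M [ 0.58  0.29 -0.07] q6 -0.44
```

View pics/k.png

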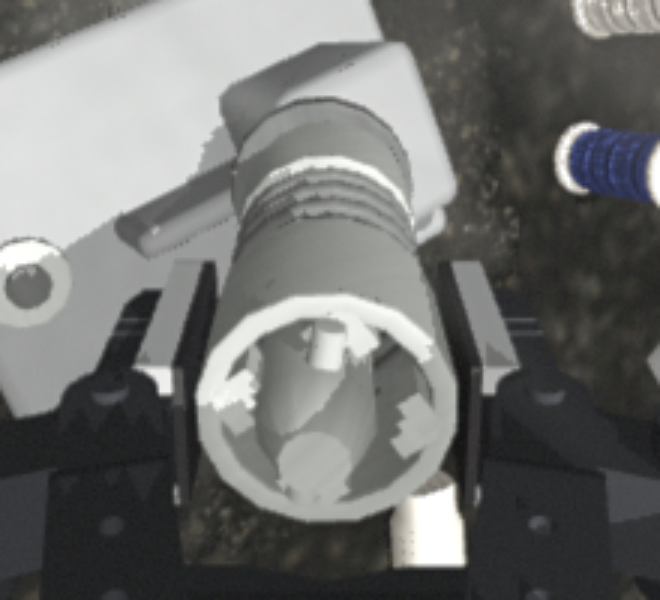

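The view shows the pin at (328,345) lying over a tooth of the top plate. I'll turn a little further and pull up slightly to feel the lock.

servo_tool(series="1 0 0 0.002 0 0 0;1 0 0 0.002 0 0 -4;1 0 0 0.0 0 0 -4;1 0 0 -0.0015 0 0 -4;1 0 0 -0.003 0 0 -4;1 0 0 -0.003 0 0 -4;1 0 0 -0.003 0 0 -4")

```text
time_s: 11.32
eef_pos: [0.5645, -0.1414, 0.1443]
eef_rot: [0.163, 0.802, 0.538, 0.201]
wrist_force: [21.7, 1.5, -22.5]
opening: 0.448
grasp_force: 68.1
```

```bash
python3 -c "
from g import *
st()"
```

```text
t 11.32 foot h mm -5.3 top h 94.7 lat foot [0.1 1.7 0. ] lat top [0.3 1.7 0. ] F tool [ 5.5  6.1 30.2] M [-0.87  0.79  0.01] q6 -0.51
```

The pin holds it (30 N when pulling up). Ease off, open, back away along the rod.

servo_tool(series="1 0 0 0.002 0 0 0;1 0 0 0.0024 0 0 0;1 0 0 0.0024 0 0 0;0.5 0 0 0.0024 0 0 0;0 0 0 0.0024 0 0 0;-0.3 0 0 0.0024 0 0 0;-0.6 0 0 0.0024 0 0 0;-1 0 0 0.0024 0 0 0;-1 0 0 0.0024 0 0 0;-1 0 0 0.0024 0 0 0;-1 0 0 0.0024 0 0 0;-1 0 0 0.0024 0 0 0")

```text
time_s: 12.32
eef_pos: [0.5655, -0.1419, 0.144]
eef_rot: [0.164, 0.801, 0.54, 0.201]
wrist_force: [-0.1, -0.4, -0.2]
opening: 0.999
grasp_force: 0.0
```

servo_tool(series="-1 0 0 0 0 0 0;-1 0 0 -0.02 0 0 0;-1 0 0 -0.05 0 0 0;-1 0 0 -0.08 0 0 0;-1 0 0 -0.11 0 0 0;-1 0 0 -0.14 0 0 0;-1 0 0 -0.14 0 0 0;-1 0 0 -0.14 0 0 0")

```text
time_s: 12.98
eef_pos: [0.4962, -0.1361, 0.2675]
eef_rot: [0.166, 0.801, 0.539, 0.201]
wrist_force: [-1.0, -0.4, 0.4]
opening: 1.001
grasp_force: 0.0
```

```bash
python3 - <<'E'
from g import *
st();c=cam('wrist');b=cam('top');P=cloud(b)
for p in((.5606,.2674),(.4565,.1912)):
    m=(np.hypot(P[...,0]-p[0],P[...,1]-p[1])<.035)&(abs(P[...,2]-.079)<.012);print(m.sum(),np.median(P[m],0).round(4))
Q=cloud(c);u,v=map(int,proj(c,E));print(u,v)
t=E-.106*a;h=(Q-t)@a;r=np.linalg.norm((Q-t)-h[...,None]*a,axis=-1);m=(r>.016)&(r<.021)&(h>.07)&(h<.11);print('top rim h',np.percentile(h[m],[50,90,98]).round(4),m.sum())
A=cv2.resize(c['img'][max(v-75,0):v+75,u-80:u+80],(640,600));cv2.imwrite('pics/fin.png',A[:,:,::-1])
E
```

```text
t 12.98 foot h mm 135.6 top h 235.6 lat foot [-0.1  4.6  0. ] lat top [0.2 4.  0. ] F tool [-0.7 -0.5 -0.8] M [ 0.24 -0.1   0.01] q6 -0.44
469 [0.5606 0.2673 0.0796]
471 [0.4563 0.1913 0.0794]
273 207
top rim h [0.091  0.0924 0.0931] 729
```

View pics/fin.png

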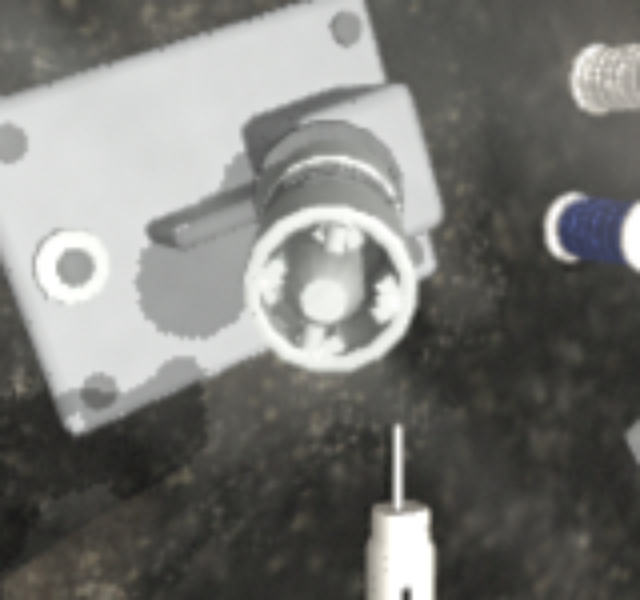

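The spring sits on the collar with its top rim at about 92 mm, pin ends over two teeth (at (340,235) and (320,345)); the rolls have not moved. Handing in.

```bash
python3 -c "
from bench import ctrl
print(ctrl.hand_in())"
```

```text
the job is handed in; nothing more can be done
None
```

The spring is on the snap setter, compressed about 8 mm and held down by the cross pin with the gripper clear; both till rolls are where they stood, and the job was handed in at about 13 s (verdict not shown).

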